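# Clear the bench after a GC column change

## Robot

A 6-joint arm with a two-finger parallel gripper is mounted at the origin on the work surface. World frame = base frame: x ahead of the robot, y to its left, z up, the work surface at z = 0. Lengths are in m, angles in rad, forces in N, time in s.
With the tool pointing down it reaches from about 0.35 to 0.85 m from the base axis. Payload 8.1 kg.
Tool frame: the origin (TCP) lies at the very end of the fingers, on their centre line; the grasp point (between the pads) lies 19 mm behind it (r.grasp_offset is the distance from the TCP to the grasp point, in m); z points along the fingers, x is the direction in which the jaws open and shut, and the axes are right-handed (so a half turn about z gives the same grasp; the last joint's range is limited). The gripper opens to 93 mm and grips with 3 to 60 N. Pads are 15 mm wide; open, the fingers measure 128 mm over their backs; the gripper's body (75 mm by 188 mm) begins 65 mm behind the grasp point.
Start: joints at [-1.253, 0.13, 1.488, -0, 1.523, -0.085], TCP at [0.235, -0.552, 0.197] pointing down, gripper open.
Joint ranges: [-2.96, 2.96], [-0.89, 2.26], [0.02, 2.5], [-1.34, 4.48], [0, 2.73], [-2.66, 2.66]. Speed limits (rad/s): [2.39, 2.39, 2.79, 3.14, 3.14, 3.14].

## Interface

Orientations are given as [roll, pitch, yaw] about the fixed x, y, z axes, in that order (R = Rz(yaw) Ry(pitch) Rx(roll)).
In Python, from station import r, jaws, planner, cams gives the robot as it stands. Calls block until the motion is done:
- r.reach(position, orientation): joint-space move of the TCP to a pose.
- r.movel(position, orientation=None, velocity=0.15): straight line of the TCP; orientation=None keeps the orientation; velocity is the mean speed in m/s.
- r.movej(angles): joint-space move.
- jaws.move_gripper(opening, effort=None): finger opening in m; effort is the grip in N (None keeps the last); returns when the fingers have stopped.
- r.hold(seconds).
- planner.inverse_kinematics(position, orientation): joint angles nearest the present ones, or None.
- r.state(): the state.
- cams.camera(name): name is "scene" or "side" or "wrist"; returns (picture, depth): 384x512x3 uint8, blue, green, red; 384x512 float32, m along the optical axis (not along the pixel's ray), 0 where there is no reading.
- cams.get_calibration(name): a dict with "K" (3x3 intrinsics, pixels), "rvec" (rotation vector, rad) and "tvec" (3), from world to camera coordinates, as OpenCV has them. Camera axes: x right, y down, z forward; pixel columns grow to the right and rows downward; lengths in m; the calibration is good to about 2 mm. A picture is of the moment at which its call begins: read the wrist's pose just before it. get_calibration takes no time and is no camera call; for the wrist camera it gives the pose at the moment of the call.
A pose or a line that the arm cannot do raises r.Unreachable and nothing moves.
- r.hand_in(): hands the job in, once; it reports no verdict.
The state is a dict: "t": time; "joints": joint angles; "dq": joint speeds; "joint_torque": joint torques, N m; "eef_pos": TCP position; "eef_rot": TCP orientation; "force": force on the tool from outside, world axes, zero at the start; "ft_torque": the same for the moment, N m; "grip_width": finger opening in m.
Only numpy, scipy, OpenCV 4.12 (cv2) and the standard library are available. Lean on these libraries where they do the work, as an engineer would, in place of code of your own. Each camera call takes 0.05 s, during which the arm holds its last target. There are 200 camera calls.

## Task

Clear the bench after the column change. First, before lifting anything else, put the tapered stopper fully home and upright in the mouth of the open solvent jar; then hang the two column cages by their rims on the rack's J-hooks, one on each hook, and drop every spent gas-filter cartridge lying on the bench into the used-parts bin. Let go of everything, and leave the other things on the bench where they are.

Things in the scene. Friction and masses are not known exactly. Their poses are not given: they have to be found in the camera images.
- cage1: column cage: a flat hoop of wound brown capillary with eight thin steel ties, outside diameter 140 mm, inside diameter 110 mm (rim 15 mm thick radially), 20 mm high lying flat; 160 g. Origin at the centre of the ring (10 mm above the bench when flat), z is the axis of the hoop. The two cages are alike.
- cage2: column cage: a flat hoop of wound brown capillary with eight thin steel ties, outside diameter 140 mm, inside diameter 110 mm (rim 15 mm thick radially), 20 mm high lying flat; 160 g. Origin at the centre of the ring (10 mm above the bench when flat), z is the axis of the hoop. The two cages are alike.
- hook_l (a point): J-hook at the +y side of the fixed rack. Point: centre of its 10 mm round bar at the lowest spot of the trough, 250 mm above the bench. Axes are the rack's: the open end points to -x (roughly at the robot), z up. From here the bar rises gently back to its post, 80 mm behind (+x), top 275 mm high; forwards it turns up to a tip 36 mm in front of this point and 35 mm above it.
- hook_r (a point): the other J-hook of the same rack, the same shape and height, 170 mm to the -y side of hook_l.
- stopper: white tapered stopper standing on its small end: cone 44 mm in diameter at the bottom, 76 mm at 60 mm height, with an upright round grip 28 mm in diameter and 32 mm high on top (92 mm in all), 150 g. Origin at the centre of the small end, z up its axis.
- jar_mouth (a point): centre of the mouth of the solvent jar, 110 mm above the bench. The jar is fixed, glass, 112 mm in diameter, with a white conical mouth 70 mm wide at the top narrowing to 46 mm at 45 mm depth, the same taper as the stopper; when fully home the stopper's small end is 48 to 49 mm below this point and it centres itself. z up.
- bin: used-parts bin: open grey box, fixed, 240 mm (x) by 150 mm (y), 100 mm high, walls 5 mm. Origin at the centre of its underside.
- cart1: spent gas-filter cartridge: aluminium cylinder 34 mm in diameter with square 40 mm grey end caps and brass stubs, 100 mm long over the caps, about 150 g, lying on the bench. Origin mid-length on its axis (20 mm above the bench when lying), x along its length. There are 2 to 4 such cartridges, all alike; None all the time = absent (also None while held).
- cart2: spent gas-filter cartridge: aluminium cylinder 34 mm in diameter with square 40 mm grey end caps and brass stubs, 100 mm long over the caps, about 150 g, lying on the bench. Origin mid-length on its axis (20 mm above the bench when lying), x along its length. There are 2 to 4 such cartridges, all alike; None all the time = absent (also None while held).
- cart3: spent gas-filter cartridge: aluminium cylinder 34 mm in diameter with square 40 mm grey end caps and brass stubs, 100 mm long over the caps, about 150 g, lying on the bench. Origin mid-length on its axis (20 mm above the bench when lying), x along its length. There are 2 to 4 such cartridges, all alike; None all the time = absent (also None while held).
- cart4: spent gas-filter cartridge: aluminium cylinder 34 mm in diameter with square 40 mm grey end caps and brass stubs, 100 mm long over the caps, about 150 g, lying on the bench. Origin mid-length on its axis (20 mm above the bench when lying), x along its length. There are 2 to 4 such cartridges, all alike; None all the time = absent (also None while held).
- tin: bystander: low round white jar, 60 mm in diameter, 45 mm high. Origin at the centre of the underside. Leave alone.
- timer: bystander: white timer 40 x 66 x 18 mm, between the cages and the rack. Origin at the centre of the underside. Leave alone.

How it is judged:
On the way, in this order (a step that is already met when the one before it is completed fails the run):
1. the stopper is fully home in the jar's mouth (horizontal distance between stopper and jar_mouth below 0.005 m and z of stopper in the frame of jar_mouth below -0.043 m and angle between stopper's own z axis and vertical below 0.08 rad), for 0.3 s.
2. both cages hang, one on each hook, and every cartridge is in the bin ((((horizontal distance between cage1 and hook_l below 0.035 m and z of cage1 in the frame of hook_l between -0.065 and -0.035 m and angle between cage1's own z axis and vertical above 1 rad) and (horizontal distance between cage2 and hook_r below 0.035 m and z of cage2 in the frame of hook_r between -0.065 and -0.035 m and angle between cage2's own z axis and vertical above 1 rad)) or ((horizontal distance between cage1 and hook_r below 0.035 m and z of cage1 in the frame of hook_r between -0.065 and -0.035 m and angle between cage1's own z axis and vertical above 1 rad) and (horizontal distance between cage2 and hook_l below 0.035 m and z of cage2 in the frame of hook_l between -0.065 and -0.035 m and angle between cage2's own z axis and vertical above 1 rad))) and x of cart1 in the frame of bin between -0.115 and 0.115 m and y of cart1 in the frame of bin between -0.07 and 0.07 m and z of each of cart1, cart2, cart3, cart4 in the frame of bin below 0.085 m and x of cart2 in the frame of bin between -0.115 and 0.115 m and y of cart2 in the frame of bin between -0.07 and 0.07 m and x of cart3 in the frame of bin between -0.115 and 0.115 m and y of cart3 in the frame of bin between -0.07 and 0.07 m and x of cart4 in the frame of bin between -0.115 and 0.115 m and y of cart4 in the frame of bin between -0.07 and 0.07 m), for 0.3 s.
At the end, for the whole second after the job is handed in: Stopper upright in the jar, within 5 mm of its axis, small end over 43 mm below the rim; each cage hangs on its own hook (axis over 57 deg from vertical, centre 35-65 mm below the trough, within 35 mm sideways); every cartridge in the bin below its rim; all at rest (cages may still sway slightly) (all of step 1 and all of step 2 and linear speed of each of cage1, cage2 below 0.08 m/s and linear speed of each of stopper, cart1, cart2, cart3, cart4 below 0.03 m/s); the robot touches nothing.
It fails at once if a cage or a cartridge is lifted while the stopper still stands on the bench (height (world z) of stopper below 0.02 m and height (world z) of any of cage1, cage2, cart1, cart2, cart3, cart4 above 0.09 m).
It fails at once if a bystander (tin, timer) is shifted by more than 50 mm or tipped over ((distance of tin from where it was at the start of the episode above 0.05 m or angle between tin's own z axis and vertical above 0.6 rad) or (distance of timer from where it was at the start of the episode above 0.05 m or angle between timer's own z axis and vertical above 0.6 rad)).
Of cart1, cart2, cart3, cart4 only 2 to 4 are there at a start; the rules pass over those that are not, and their reading is None.
At some moment in a run one of cage1, cage2, cart1, cart2, cart3, cart4 may be knocked a few centimetres aside while the robot is not near it.
It also fails if it takes over 210 s, if anything falls off the work surface, if the arm or the gripper's body presses on something with over 40 N, if the wrist force passes 120 N, or if a joint passes its speed limit or range.

## Working session

There is one attempt and no reset: what is moved stays moved. The work goes in short steps, each a Python script; the robot and the scene stay as the last script left them, time stands still between calls to the robot, and variables do not carry over. Pictures are saved under pics/ and viewed, about 12 in all and at most 16, crops included, and the job is handed in when it is done.

```bash
ls; mkdir -p pics; cat > h.py <<'E'
import numpy as np, cv2
from station import r, jaws, planner, cams
def cal(n):
    c=cams.get_calibration(n); R,_=cv2.Rodrigues(np.array(c["rvec"],float)); return np.array(c["K"]),R,np.array(c["tvec"],float).ravel()
def look(n,save=None):
    c=cal(n); im,d=cams.camera(n)
    if save: cv2.imwrite(f"pics/{save}.png",im)
    return im,d,c
def cloud(d,c):
    K,R,t=c; v,u=np.mgrid[:d.shape[0],:d.shape[1]]
    p=np.stack([(u-K[0,2])/K[0,0]*d,(v-K[1,2])/K[1,1]*d,d],-1)
    w=(p-t)@R; w[d<=0]=np.nan; return w
def proj(p,c):
    K,R,t=c; q=K@(R@np.asarray(p,float)+t); return q[:2]/q[2]
E
python3 - <<'E'
from h import *
a=[]
for n in("scene","side"):
    im,d,c=look(n,n+"0"); np.savez(n+"0",im=im,d=d); a.append(im)
    print(n, -c[1].T@c[2], c[1][2])
print(r.state())
E
```

```text
pics
scene [0.91044081 0.55581033 1.29555743] [-0.28195808 -0.43827914 -0.85347   ]
side [0.1115881  0.75616039 0.93242916] [ 0.3806032  -0.64080238 -0.66671847]
{'t': 0.1, 'joints': array([-1.25341963e+00,  1.31095450e-01,  1.48912739e+00, -1.45005495e-05,
        1.52299732e+00, -8.54233024e-02]), 'dq': array([-0.00052014, -0.00191905, -0.00191037, -0.00040268,  0.00066861,
        0.00062967]), 'joint_torque': array([ 1.04435010e-03, -5.61339462e+01, -4.93096983e+01,  7.70748896e-02,
        2.91464687e-02, -8.87419401e-05]), 'eef_pos': array([ 0.23503374, -0.5514736 ,  0.19591012]), 'eef_rot': array([-3.14146823e+00,  1.62281018e-03, -1.16799552e+00]), 'force': array([-0.13168187,  0.59141219,  0.70617479]), 'ft_torque': array([-0.03424004,  0.00011533, -0.10339685]), 'grip_width': 0.09298832392893074}
```

View pics/scene0.png

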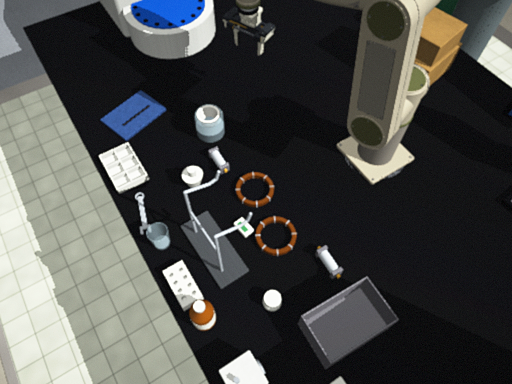

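View pics/side0.png

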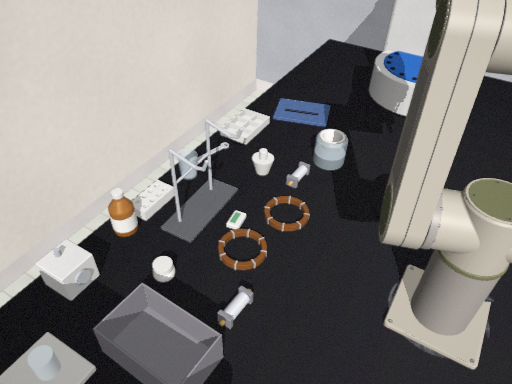

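The scene view shows the jar (209,122), stopper (192,176), cartridges (219,159) and (329,261), cages (255,189) and (276,235), timer (244,227), tin (272,299), bin (348,322) and the rack with its hook tips near (222,170) and (250,215). The side view agrees. Next I'll measure these from depth.

```bash
cat > m.py <<'E'
from h import *
for n in("scene","side"):
    z=np.load(n+"0.npz"); im,d=z["im"],z["d"]; c=cal(n); w=cloud(d,c)
    hsv=cv2.cvtColor(im,cv2.COLOR_BGR2HSV)
    H=w[...,2]
    on=(w[...,0]>.15)&(w[...,0]<.95)&(abs(w[...,1])<.8)
    print(n,"bench z",np.nanmedian(H[on&(abs(H)<.02)]))
    # orange rings
    m=((hsv[...,0]<20)&(hsv[...,1]>120)&(hsv[...,2]>50)&on&(H<.04)).astype(np.uint8)
    m=cv2.morphologyEx(m,cv2.MORPH_CLOSE,np.ones((5,5)))
    k,l,s,ce=cv2.connectedComponentsWithStats(m)
    for i in range(1,k):
        if s[i,4]>20:
            p=w[l==i]; p=p[np.isfinite(p[:,2])]; 
            A=np.c_[2*p[:,:2],np.ones(len(p))]; x=np.linalg.lstsq(A,(p[:,:2]**2).sum(1),rcond=None)[0]
            print(" ring",s[i],x[:2].round(4),"r",np.sqrt(x[2]+x[:2]@x[:2]).round(4),"z",np.median(p[:,2]).round(4))
    m=((H>.008)&on).astype(np.uint8)
    k,l,s,ce=cv2.connectedComponentsWithStats(m)
    for i in range(1,k):
        if s[i,4]>25:
            p=w[l==i]; print(" obj",s[i],"med",np.median(p,0).round(3),"x",p[:,0].min().round(3),p[:,0].max().round(3),"y",p[:,1].min().round(3),p[:,1].max().round(3),"zmax",p[:,2].max().round(3))
    vis=cv2.resize(im,None,fx=4,fy=4,interpolation=cv2.INTER_CUBIC)
    if n=="scene": cv2.imwrite("pics/rack.png",vis[560:1160,560:1200])
E
python3 m.py
```

```text
scene bench z 0.0026845010816252163
 ring [236 172  39  35 552] [ 0.4911 -0.1044] r 0.0628 z 0.0213
 ring [255 216  42  40 619] [0.5299 0.0916] r 0.0628 z 0.021
 obj [ 222    0   52   55 1406] med [ 0.249 -0.526  0.348] x 0.171 0.305 y -0.649 -0.454 zmax 0.457
 obj [ 317    0  103  149 7689] med [0.197 0.039 0.568] x 0.15 0.227 y -0.247 0.125 zmax 0.747
 obj [  96   90   70   51 1664] med [ 0.726 -0.677  0.018] x 0.594 0.855 y -0.798 -0.572 zmax 0.031
 obj [194 104  33  38 941] med [ 0.501 -0.411  0.088] x 0.396 0.55 y -0.585 -0.379 zmax 0.12
 obj [  98  142   50   51 1038] med [ 0.86  -0.454  0.019] x 0.793 0.924 y -0.563 -0.358 zmax 0.039
 obj [ 180  146   73  143 3562] med [ 0.717 -0.004  0.016] x 0.517 0.792 y -0.363 0.152 zmax 0.295
 obj [235 171  39  35 503] med [ 0.495 -0.105  0.022] x 0.418 0.562 y -0.189 -0.037 zmax 0.031
 obj [134 192  36  57 595] med [ 0.874 -0.126  0.043] x 0.838 0.92 y -0.324 -0.068 zmax 0.093
 obj [255 215  41  40 575] med [0.531 0.092 0.022] x 0.455 0.601 y 0.019 0.159 zmax 0.03
 obj [315 245  28  33 384] med [0.444 0.268 0.037] x 0.417 0.463 y 0.205 0
[... 1944 characters left out ...]
  0.035] x 0.518 0.562 y -0.335 -0.221 zmax 0.045
 obj [265 196  45  35 646] med [ 0.486 -0.098  0.02 ] x 0.421 0.559 y -0.178 -0.033 zmax 0.026
 obj [ 218  210   49   59 1029] med [0.551 0.07  0.02 ] x 0.459 0.629 y -0.03 0.162 zmax 0.028
 obj [  36  239   63   60 2323] med [0.832 0.43  0.089] x 0.799 0.909 y 0.368 0.469 zmax 0.114
 obj [153 256  23  26 463] med [0.658 0.281 0.044] x 0.636 0.693 y 0.248 0.304 zmax 0.051
 obj [  93  282  130  102 4694] med [0.55  0.43  0.066] x 0.396 0.644 y 0.372 0.531 zmax 0.106
 obj [218 285  36  43 661] med [0.434 0.275 0.036] x 0.415 0.46 y 0.207 0.327 zmax 0.046
 obj [   0  332   96   52 3048] med [0.694 0.612 0.022] x 0.619 0.78 y 0.557 0.7 zmax 0.123
```

View pics/rack.png

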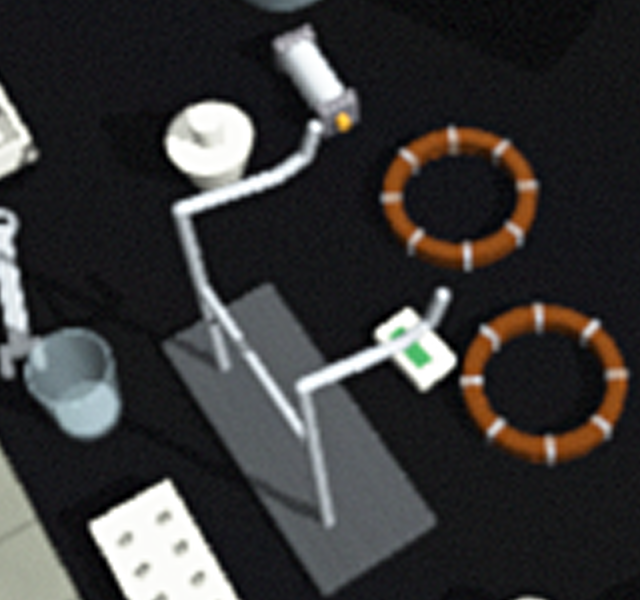

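Two cartridges show, and nothing else in these views looks like one. Now I'll measure the hooks, stopper and jar finely.

```bash
cat > m2.py <<'E'
from h import *
def circ(p):
    A=np.c_[2*p[:,:2],np.ones(len(p))]; x=np.linalg.lstsq(A,(p[:,:2]**2).sum(1),rcond=None)[0]; return x[:2].round(4),np.sqrt(x[2]+x[:2]@x[:2]).round(4),len(p)
for n in("scene","side"):
    z=np.load(n+"0.npz"); im,d=z["im"],z["d"]; c=cal(n); w=cloud(d,c)
    X,Y,H=w[...,0],w[...,1],w[...,2]
    b=(X>.5)&(X<.9)&(Y>-.4)&(Y<.35)&(H>.235)&(H<.32)
    k,l,s,ce=cv2.connectedComponentsWithStats(b.astype(np.uint8))
    for i in range(1,k):
        p=w[l==i]
        if len(p)>5:
            print(n,"bar n",len(p)); o=np.argsort(p[:,0])
            q=p[o]; print(q[::max(1,len(q)//14)].round(3).tolist())
    for nm,x0,y0,rad,lo,hi in(("stopper grip top",.66,-.25,.06,.084,.105),("stopper cone top",.66,-.25,.06,.052,.068),("jar top",.49,-.41,.09,.105,.125)):
        m=(np.hypot(X-x0,Y-y0)<rad)&(H>lo)&(H<hi); p=w[m]
        print(n,nm,circ(p),"mean",p.mean(0).round(4), "x",p[:,0].min().round(3),p[:,0].max().round(3),"y",p[:,1].min().round(3),p[:,1].max().round(3))
E
python3 m2.py
```

```text
scene bar n 174
[[0.635, -0.076, 0.288], [0.644, -0.079, 0.286], [0.649, -0.072, 0.267], [0.657, -0.079, 0.259], [0.666, -0.075, 0.254], [0.677, -0.073, 0.255], [0.689, -0.069, 0.259], [0.701, -0.072, 0.266], [0.711, -0.071, 0.265], [0.722, -0.075, 0.269], [0.733, -0.065, 0.276], [0.743, -0.073, 0.273], [0.752, -0.07, 0.262], [0.756, -0.069, 0.285], [0.759, -0.07, 0.24]]
scene bar n 188
[[0.63, 0.096, 0.29], [0.639, 0.099, 0.281], [0.644, 0.097, 0.27], [0.653, 0.094, 0.262], [0.663, 0.094, 0.259], [0.672, 0.093, 0.255], [0.684, 0.103, 0.26], [0.695, 0.098, 0.264], [0.705, 0.1, 0.267], [0.716, 0.103, 0.271], [0.726, 0.092, 0.27], [0.738, 0.102, 0.274], [0.747, 0.102, 0.246], [0.751, 0.099, 0.284], [0.754, 0.101, 0.265]]
scene stopper grip top (array([ 0.6658, -0.2551]), np.float64(0.0107), 51) mean [ 0.6661 -0.2542  0.0937] x 0.654 0.679 y -0.269 -0.241
scene stopper cone top (array([ 0.6653, -0.2563]), np.float64(0.0292), 219) mean [ 0.667  -0.2499  0.0622] x 0.628 0.703 y -0.293 -0.218
scene jar top (array([ 0.4949, -0.4356]), np.float64(0.0438), 292) mean [ 0.4965 -0.4341  0.1111] 
[... 450 characters left out ...]
9, 0.275], [0.64, 0.098, 0.282], [0.65, 0.1, 0.256], [0.665, 0.097, 0.258], [0.676, 0.095, 0.255], [0.687, 0.094, 0.259], [0.697, 0.102, 0.261], [0.708, 0.099, 0.267], [0.717, 0.099, 0.273], [0.729, 0.097, 0.274], [0.739, 0.104, 0.277], [0.745, 0.102, 0.277], [0.747, 0.107, 0.28], [0.749, 0.105, 0.248]]
side stopper grip top (array([ 0.6628, -0.2528]), np.float64(0.0106), 46) mean [ 0.6619 -0.2518  0.0922] x 0.65 0.678 y -0.266 -0.241
side stopper cone top (array([ 0.6633, -0.2519]), np.float64(0.0287), 205) mean [ 0.6596 -0.2451  0.0611] x 0.628 0.701 y -0.29 -0.211
side jar top (array([ 0.4905, -0.4328]), np.float64(0.0432), 256) mean [ 0.4885 -0.4302  0.1097] x 0.437 0.543 y -0.486 -0.381
```

```bash
cat >> h.py <<'E'
PI=np.pi
def down(x,y,z,yaw,v=None):
    if v: r.movel([x,y,z],[PI,0,yaw],v)
    else: r.reach([x,y,z],[PI,0,yaw])
def circ(p):
    A=np.c_[2*p[:,:2],np.ones(len(p))]; x=np.linalg.lstsq(A,(p[:,:2]**2).sum(1),rcond=None)[0]; return x[:2].round(4),np.sqrt(x[2]+x[:2]@x[:2]).round(4),len(p)
E
python3 - <<'E'
from h import *
yj=np.arctan2(-.434,.4925); ys=np.arctan2(-.254,.6645)
down(.4925,-.434,.30,yj)
im,d,c=look("wrist","w_jar"); w=cloud(d,c); H=w[...,2]
print("jar cam",proj([.4925,-.434,.11],c)); m=(H>.104)&(H<.125); print(circ(w[m]),w[m].min(0),w[m].max(0))
down(.6645,-.254,.25,ys)
im,d,c=look("wrist","w_st"); w=cloud(d,c); H=w[...,2]
m=(H>.084)&(H<.105);print("grip top",circ(w[m]),w[m].mean(0),w[m].min(0),w[m].max(0))
print(r.state()["eef_pos"],r.state()["force"],r.state()["joints"])
cv2.imwrite("pics/w1.png",np.hstack([cv2.imread("pics/w_jar.png"),im])[:, :, :][::1,::1]); 
v=cv2.imread("pics/w1.png"); cv2.imwrite("pics/w1.png",cv2.resize(v,(800,300)))
E
```

```text
jar cam [256.40939581 166.20737575]
(array([ 0.494 , -0.4345]), np.float64(0.0429), 2463) [ 0.44165979 -0.4865147   0.10400426] [ 0.54568463 -0.38326744  0.11203556]
grip top (array([ 0.5575, -0.336 ]), np.float64(0.1272), 2051) [ 0.53280465 -0.3974368   0.09581456] [ 0.44179249 -0.4849072   0.0840506 ] [ 0.67923595 -0.23869062  0.10499286]
[ 0.66373393 -0.25608196  0.25075208] [-0.30227285 -0.95405094 -0.50693115] [-4.39899988e-01  4.25697505e-01  1.04187481e+00 -6.32162656e-04
  1.67309074e+00 -7.20364416e-02]
```

View pics/w1.png

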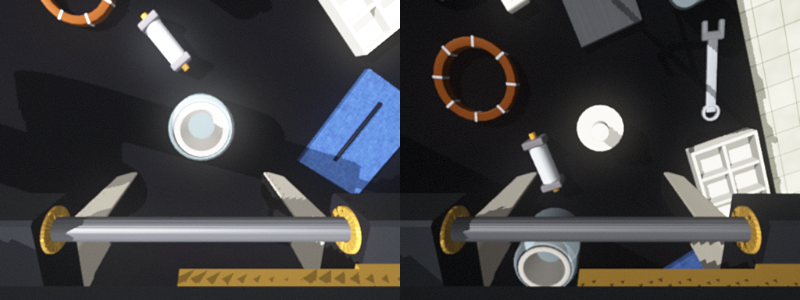

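The wrist views show the jar at (200,127) in the left half and the stopper at (600,128) in the right half. Both confirm the estimates: jar (0.494,-0.434), stopper (0.665,-0.254). Next I'll grip the stopper.

```bash
python3 - <<'E'
from h import *
ys=np.arctan2(-.254,.6645); yj=np.arctan2(-.434,.493)
im,d,c=look("wrist"); w=cloud(d,c); X,Y,H=np.moveaxis(w,-1,0)
m=(H>.087)&(H<.1)&(np.hypot(X-.665,Y+.254)<.03); p=w[m]; print("grip",p.mean(0),(p.min(0)+p.max(0))/2,m.sum())
g=(p.min(0)+p.max(0))[:2]/2
if np.hypot(*(g-[.6648,-.254]))>.006: g=np.array([.6648,-.254])
down(*g,.065,ys,.12); print(r.state()["eef_pos"],g)
jaws.move_gripper(.0,25); print("w",r.state()["grip_width"])
down(*g,.22,ys,.12); print("w",r.state()["grip_width"])
down(.4935,-.434,.25,yj); r.hold(.3); s=r.state(); print(s["eef_pos"],s["grip_width"],s["force"])
e=np.array([.4935,-.434])-s["eef_pos"][:2]
im,d,c=look("side","side1")
down(.4935+e[0],-.434+e[1],.16,yj,.1); r.hold(.3); f0=r.state()["force"]; print("f0",f0,r.state()["eef_pos"])
z=.16
while z>.112:
    z-=.002; r.movel([.4935+e[0],-.434+e[1],z],[PI,0,yj],.03); s=r.state(); df=s["force"]-f0
    if abs(df[2])>6: break
print(z,s["eef_pos"],df)
E
```

```text
grip [ 0.66554899 -0.25192482  0.09134355] [ 0.66562489 -0.25223248  0.09040533] 422
[ 0.66629147 -0.25255831  0.06617256] [ 0.66562489 -0.25223248]
w 0.026573982793807304
w 0.027046641789189394
[ 0.49438046 -0.43308816  0.2496969 ] 0.02663952362390343 [ 0.02143651  0.11895302 -1.48283974]
f0 [ 0.20195929  0.61252838 -2.25538293] [ 0.49284647 -0.43510702  0.16058258]
0.12399999999999997 [ 0.49306034 -0.43502969  0.1247185 ] [0.6372156  0.124778   6.16703628]
```

```bash
python3 - <<'E'
from h import *
yj=np.arctan2(-.434,.493)
jaws.move_gripper(.06); r.hold(.3); p=r.state()["eef_pos"]
r.movel([p[0],p[1],.20],None,.1)
jaws.move_gripper(0); r.hold(.2); f0=r.state()["force"]; z=.175
while z>.150:
    r.movel([.4935,-.434,z],[PI,0,yj],.05); s=r.state(); df=s["force"]-f0
    if abs(df[2])>10: break
    z-=.002
print("touch z",z,s["eef_pos"],df)
r.movel([.4935,-.434,.33],[PI,0,yj],.2); jaws.move_gripper(.08); r.hold(.3)
im,d,c=look("wrist","w_seat"); w=cloud(d,c); X,Y,H=np.moveaxis(w,-1,0)
m=(H>.14)&(H<.17)&(np.hypot(X-.4935,Y+.434)<.05); q=w[m]; print("grip top",(q.min(0)+q.max(0))/2,q.mean(0),q.max(0)-q.min(0))
m=(H>.113)&(H<.13)&(np.hypot(X-.4935,Y+.434)<.05);q=w[m];print("cone top",(q.min(0)+q.max(0))/2,np.median(q[:,2]),q.max(0)-q.min(0))
print(r.state()["t"])
E
```

```text
touch z 0.14899999999999997 [ 0.49340051 -0.43389386  0.15073459] [-0.6308641   0.75283319  0.5842731 ]
grip top [ 0.49410181 -0.43514099  0.14706037] [ 0.49427942 -0.43460085  0.1509725 ] [0.02645277 0.0269613  0.0132311 ]
cone top [ 0.49323097 -0.43528138  0.12322047] 0.11951279137914926 [0.07512445 0.07479299 0.01279665]
23.3333
```

The stopper is home: its grip top is at 0.151 and its cone top at 0.12, both concentric with the jar. Next I'll check reachability for hanging the cages.

```bash
cat >> h.py <<'E'
from scipy.spatial.transform import Rotation as Ro
HK={"l":np.array([.670,.0985]),"r":np.array([.675,-.0715])}
def tcp_for(center,th,psi,off):
    e=[PI,-th,psi]; R=Ro.from_euler("xyz",e).as_matrix(); return np.asarray(center)-R@off,e
E
python3 - <<'E'
from h import *
off=np.array([.0625,0,-.006])
for k in "lr":
  for th in (60,70,75,80,90):
    for psi in (0,.03,-.2,.2):
      o=[]
      for dx,z in((-.07,.252),(0,.252),(0,.197)):
        p,e=tcp_for([HK[k][0]+dx,HK[k][1],z],np.radians(th),psi,off)
        q=planner.inverse_kinematics(p,e); o.append(None if q is None else np.round(q,2).tolist())
      if psi==.03 or None in o: print(k,th,psi,o)
E
```

```text
l 60 0 [None, [0.16, -0.55, 2.45, -0.6, 0.24, 0.67], [0.16, -0.41, 2.48, -1.32, 0.14, 1.39]]
l 60 0.03 [None, [0.12, -0.57, 2.46, -0.37, 0.21, 0.41], [0.12, -0.43, 2.49, -1.14, 0.09, 1.18]]
l 60 -0.2 [None, [0.37, -0.4, 2.35, -1.18, 0.53, 1.44], None]
l 60 0.2 [None, [-0.09, -0.59, 2.47, 0.85, 0.33, -0.97], None]
l 70 0 [None, None, None]
l 70 0.03 [None, None, None]
l 70 -0.2 [None, None, [0.4, -0.11, 2.41, 4.26, 0.63, 2.34]]
l 70 0.2 [None, None, None]
l 75 0 [None, None, None]
l 75 0.03 [None, None, None]
l 75 -0.2 [None, [0.41, -0.2, 2.42, 4.24, 0.67, 2.32], [0.41, -0.0, 2.4, 4.07, 0.76, 2.54]]
l 75 0.2 [None, None, None]
l 80 0 [None, None, None]
l 80 0.03 [None, None, None]
l 80 -0.2 [None, [0.41, -0.08, 2.41, 4.06, 0.79, 2.52], None]
l 80 0.2 [None, None, None]
l 90 0 [None, None, None]
l 90 0.03 [None, None, None]
l 90 -0.2 [None, None, None]
l 90 0.2 [None, None, None]
r 60 0 [None, [-0.4, -0.56, 2.46, 0.99, 0.41, -1.16], [-0.4, -0.42, 2.49, 1.38, 0.35, -1.57]]
r 60 0.03 [None, [-0.43, -0.55, 2.45, 1.05, 0.46, -1.24], [-0.43, -0.41, 2.48, 1.39, 0.4, -1.61]]
r 60 -0.2 [None, [-0.16, -0.57, 2.46, -0.18, 0.2, 0.2], [-0.16, -0.43, 2.49, -0.81, 0.05, 0.83]]
r 60 0.2 [None, [-0.59, -0.43, 2.37, 1.19, 0.72, -1.55], [-0.59, -0.3, 2.4, 1.37, 0.68, -1.78]]
r 70 0 [None, None, None]
r 70 0.03 [None, None, None]
r 70 -0.2 [None, None, None]
r 70 0.2 [None, [-0.63, -0.32, 2.44, 1.63, 0.77, -2.0], [-0.63, -0.14, 2.43, 1.8, 0.79, -2.25]]
r 75 0 [None, None, None]
r 75 0.03 [None, None, None]
r 75 -0.2 [None, None, None]
r 75 0.2 [None, [-0.64, -0.23, 2.45, 1.82, 0.84, -2.22], [-0.64, -0.03, 2.42, 1.96, 0.89, -2.44]]
r 80 0 [None, None, None]
r 80 0.03 [None, None, None]
r 80 -0.2 [None, None, None]
r 80 0.2 [None, [-0.65, -0.11, 2.44, 1.99, 0.94, -2.4], [-0.65, 0.1, 2.4, 2.09, 1.01, -2.59]]
r 90 0 [None, None, None]
r 90 0.03 [None, None, None]
r 90 -0.2 [None, None, None]
r 90 0.2 [None, None, None]
```

```bash
python3 - <<'E'
from h import *
off=np.array([.0625,0,-.006])
for k,s in(("l",-1),("r",1)):
  for th in (50,60,70,80,90):
    for psi in (0,.3,.5,.7,.9,1.1):
      o=""
      for dx,z in((-.06,.252),(-.03,.252),(0,.252),(0,.197)):
        p,e=tcp_for([HK[k][0]+dx,HK[k][1],z],np.radians(th),s*psi,off)
        q=planner.inverse_kinematics(p,e); o+=" None" if q is None else " j1=%.2f j3=%.2f j4=%.2f j6=%.2f;"%(q[0],q[2],q[3],q[5])
      if o.count("None")<3: print(k,th,psi,o)
E
```

```text
l 50 0  j1=0.17 j3=2.47 j4=-0.23 j6=0.30; j1=0.16 j3=2.40 j4=-0.23 j6=0.30; j1=0.14 j3=2.32 j4=-0.23 j6=0.29; j1=0.14 j3=2.37 j4=-0.31 j6=0.38;
l 50 0.3  j1=0.46 j3=2.31 j4=-0.81 j6=1.17; j1=0.43 j3=2.25 j4=-0.82 j6=1.17; j1=0.40 j3=2.18 j4=-0.82 j6=1.16; j1=0.40 j3=2.22 j4=-0.94 j6=1.32;
l 50 0.5  j1=0.58 j3=2.16 j4=-0.92 j6=1.48; j1=0.54 j3=2.10 j4=-0.92 j6=1.46; j1=0.50 j3=2.04 j4=-0.92 j6=1.45; j1=0.50 j3=2.07 j4=-1.00 j6=1.57;
l 50 0.7  j1=0.63 j3=1.99 j4=-0.93 j6=1.67; j1=0.60 j3=1.93 j4=-0.93 j6=1.65; j1=0.56 j3=1.86 j4=-0.93 j6=1.63; j1=0.56 j3=1.90 j4=-0.98 j6=1.73;
l 50 0.9  j1=0.65 j3=1.80 j4=-0.90 j6=1.80; j1=0.62 j3=1.74 j4=-0.91 j6=1.78; j1=0.59 j3=1.67 j4=-0.91 j6=1.75; j1=0.59 j3=1.70 j4=-0.93 j6=1.84;
l 50 1.1  j1=0.64 j3=1.61 j4=-0.86 j6=1.90; j1=0.61 j3=1.54 j4=-0.86 j6=1.87; j1=0.59 j3=1.46 j4=-0.87 j6=1.85; j1=0.59 j3=1.49 j4=-0.88 j6=1.92;
l 60 0  None None j1=0.16 j3=2.45 j4=-0.60 j6=0.67; j1=0.16 j3=2.48 j4=-1.32 j6=1.39;
l 60 0.3  j1=0.53 j3=2.41 j4=-1.18 j6=1.55; j1=0.49 j3=2.35 j4=-1.21 j6=1.57; j1=0.45 j3=2.28 j4=-1.23 j6=1.58; None
l 60 0.5  j1=0.64 j3=2.
[... 4478 characters left out ...]
j3=2.43 j4=1.94 j6=-2.60; j1=-0.77 j3=2.37 j4=2.00 j6=-2.60; j1=-0.71 j3=2.31 j4=2.05 j6=-2.61; None
r 90 0.5  j1=-0.90 j3=2.25 j4=1.71 j6=-2.52; j1=-0.84 j3=2.19 j4=1.75 j6=-2.51; j1=-0.79 j3=2.13 j4=1.80 j6=-2.50; j1=-0.79 j3=2.08 j4=1.81 j6=-2.61;
r 90 0.7  j1=-0.92 j3=2.05 j4=1.54 j6=-2.46; j1=-0.86 j3=1.99 j4=1.58 j6=-2.44; j1=-0.82 j3=1.93 j4=1.61 j6=-2.42; j1=-0.82 j3=1.89 j4=1.61 j6=-2.51;
r 90 0.9  j1=-0.89 j3=1.84 j4=1.41 j6=-2.40; j1=-0.85 j3=1.78 j4=1.44 j6=-2.37; j1=-0.81 j3=1.71 j4=1.47 j6=-2.34; j1=-0.81 j3=1.67 j4=1.46 j6=-2.42;
r 90 1.1  j1=-0.85 j3=1.62 j4=1.31 j6=-2.34; j1=-0.82 j3=1.55 j4=1.34 j6=-2.30; j1=-0.78 j3=1.48 j4=1.37 j6=-2.27; j1=-0.78 j3=1.44 j4=1.36 j6=-2.34;
```

Hanging works if I approach from the outer side: right hook at yaw +0.7, left at −0.7, tilt about 65–70°. I'll bin cartridge 1 first so the way is clear.

```bash
cat >> h.py <<'E'
def settle_to(x,y,z,yaw,v=None):
    down(x,y,z,yaw,v); r.hold(.3)
def blob(x,y,rad,lo,hi,save=None):
    im,d,c=look("wrist",save); w=cloud(d,c)
    m=(w[...,2]>lo)&(w[...,2]<hi)&(np.hypot(w[...,0]-x,w[...,1]-y)<rad)
    k,l,s,ce=cv2.connectedComponentsWithStats(m.astype(np.uint8)); i=1+np.argmax(s[1:,4]); return w[l==i]
def cart(x,y,save=None):
    settle_to(x,y,.30,np.arctan2(y,x))
    p=blob(x,y,.10,.015,.06,save); (cx,cy),(a,b),_=q=cv2.minAreaRect(p[:,:2].astype(np.float32)*1000)
    t=np.linalg.eigh(np.cov(p[:,:2].T))[1][:,1]; ang=np.arctan2(t[1],t[0])
    print("cart",cx/1000,cy/1000,"size",a,b,"ang",ang,"zmax",p[:,2].max()); return cx/1000,cy/1000,ang
def grab_cart(x,y,ang):
    nat=np.arctan2(y,x); yaw=min([ang+PI/2+k*PI for k in(-2,-1,0,1)],key=lambda a:abs(a-nat))
    jaws.move_gripper(.07,30); down(x,y,.12,yaw,.15); down(x,y,.008,yaw,.1); jaws.move_gripper(0,30)
    print("width",r.state()["grip_width"]); down(x,y,.25,yaw,.2); print("width",r.state()["grip_width"]); return yaw
E
python3 - <<'E'
from h import *
x,y,a=cart(.535,-.275,"c1"); print(len(blob(x,y,.1,.015,.06)))
if np.hypot(x-.535,y+.275)<.03: grab_cart(x,y,a)
E
```

```text
cart 0.541616943359375 -0.2828060302734375 size 119.86907958984375 39.80476379394531 ang 1.5401011608444741 zmax 0.041486469480509804
1597
width 0.02555746180872275
width 0.025342159282932732
```

```bash
python3 - <<'E'
from h import *
im,d,c=look("wrist"); im2,_,_=look("side")
cv2.imwrite("pics/g1.png",np.hstack([cv2.resize(im,(400,300)),cv2.resize(im2,(400,300))])); print(r.state()["grip_width"],r.state()["force"],r.state()["eef_pos"],r.state()["eef_rot"])
E
```

```text
0.025689668685770477 [-0.35451613  0.35759379 -2.10444089] [ 0.54094963 -0.2823889   0.24817605] [-3.14017761e+00  2.41498561e-03 -3.06844122e-02]
```

View pics/g1.png

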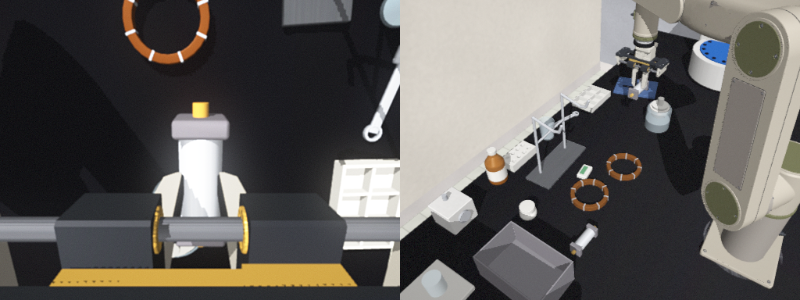

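The cartridge is held level at mid-length, and the stopper is seated in the jar. Next I'll locate the bin rim and drop the cartridge in.

```bash
python3 - <<'E'
from h import *
P=[]
for n in("scene","side"):
    d=np.load(n+"0.npz")["d"]; w=cloud(d,cal(n)); X,Y,H=np.moveaxis(w,-1,0)
    p=w[(H>.094)&(H<.112)&(X>.3)&(X<.72)&(Y>.33)&(Y<.6)][:,:2]; P.append(p)
    q=cv2.minAreaRect(p.astype(np.float32)*1000); print(n,q,len(p))
q=cv2.minAreaRect(np.vstack(P).astype(np.float32)*1000); print(q)
for x,y in((.47,.45),(.57,.45)):
  for yaw in(PI/2,-PI/2): print(x,y,yaw,planner.inverse_kinematics([x,y,.075],[PI,0,yaw]))
E
```

```text
scene ((520.6216430664062, 449.69384765625), (150.50111389160156, 241.53704833984375), 87.28414154052734) 566
side ((520.044189453125, 451.7265625), (151.6759490966797, 241.07818603515625), 87.11809539794922) 990
((520.4829711914062, 451.05303955078125), (153.2032928466797, 241.9427947998047), 87.28414154052734)
0.47 0.45 1.5707963267948966 [ 6.84895566e-01  3.47245585e-01  1.46265914e+00 -4.44089210e-16
  1.33168793e+00 -8.85900761e-01]
0.47 0.45 -1.5707963267948966 [0.68489557 0.34724558 1.46265914 0.         1.33168793 2.25569189]
0.57 0.45 1.5707963267948966 [ 5.97729133e-01  5.43858808e-01  1.20695421e+00 -4.44089210e-16
  1.39077963e+00 -9.73067194e-01]
0.57 0.45 -1.5707963267948966 [0.59772913 0.54385881 1.20695421 0.         1.39077963 2.16852546]
```

```bash
cat >> h.py <<'E'
BIN=np.array([.5205,.451]); BY=-.047
def to_bin(dx,dy):
    R=np.array([[np.cos(BY),-np.sin(BY)],[np.sin(BY),np.cos(BY)]]); x,y=BIN+R@[dx,dy]; yaw=PI/2+BY
    down(x,y,.25,yaw); r.hold(.2); print("bin w",r.state()["grip_width"],r.state()["eef_pos"])
    down(x,y,.05,yaw,.15); jaws.move_gripper(.05); r.hold(.2); down(x,y,.25,yaw,.2); r.hold(.1)
    return x,y
E
python3 - <<'E'
from h import *
down(.48,-.25,.38,0,.2); down(.42,.0,.4,.3)
x,y=to_bin(-.05,-.02)
p=blob(x,y,.12,.02,.08,"bin1"); print("in bin",p.mean(0),p.max(0))
x,y,a=cart(.44,.27)
grab_cart(x,y,a)
x,y=to_bin(.05,.02)
look("wrist","bin2"); print(r.state()["t"])
E
```

```text
bin w 0.025291021105335477 [0.47040409 0.43261748 0.2508248 ]
in bin [0.46772182 0.43452394 0.03923276] [0.53025397 0.45587346 0.04688547]
cart 0.4385892333984375 0.26914599609375 size 119.51569366455078 40.09612274169922 ang 1.510429037022615 zmax 0.04153952095722135
width 0.0247428036686927
width 0.0003962191674845461
bin w 0.0004611652679962967 [0.57150251 0.46819869 0.25074827]
49.0167
```

View pics/bin2.png

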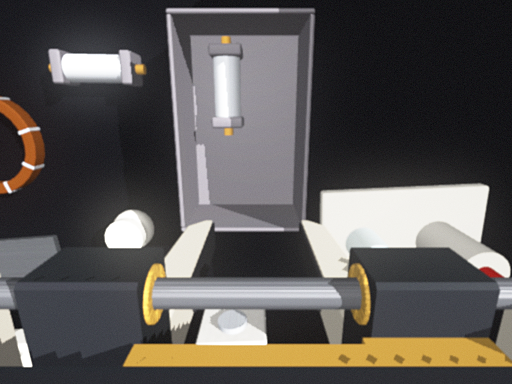

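One cartridge is in the bin at (227,85). The second slipped out of the grip and still lies on the bench at (97,68). I'll regrasp it lower and harder.

```bash
sed -i 's/down(x,y,.008,yaw,.1); jaws.move_gripper(0,30)/down(x,y,.003,yaw,.06); r.hold(.3); print("z",r.state()["eef_pos"]); jaws.move_gripper(0,50); r.hold(.3)/; s/down(x,y,.25,yaw,.2); print("width"/down(x,y,.06,yaw,.05); down(x,y,.25,yaw,.12); print("width"/' h.py
python3 - <<'E'
from h import *
x,y,a=cart(.44,.27,"c2")
yaw=grab_cart(x,y,a)
E
```

```text
cart 0.4389996643066406 0.2689375915527344 size 119.86659240722656 40.069549560546875 ang 1.5089109857339602 zmax 0.04208361704675729
z [0.43904056 0.26898725 0.00307639]
width 0.03002683604325647
width 0.0302132802661816
```

```bash
python3 - <<'E'
from h import *
x,y=to_bin(.05,.02)
im,_,_=look("wrist"); 
# cage 1 then: wrist look
jaws.move_gripper(.05)
down(.42,.1,.40,.3)
settle_to(.44,-.12,.32,0)
im2,d,c=look("wrist"); w=cloud(d,c); m=(w[...,2]>.012)&(w[...,2]<.032)&(np.hypot(w[...,0]-.49,w[...,1]+.103)<.1); p=w[m]
print("cage1",circ(p),(p.min(0)+p.max(0))/2,p.max(0)-p.min(0)); print(r.state()["t"])
cv2.imwrite("pics/b3.png",np.hstack([cv2.resize(im,(400,300)),cv2.resize(im2,(400,300))]))
for k,s,ps in(("r",70,.7),("l",65,-.7),("l",70,-.9)):
  off=np.array([.0625,0,-.007])
  for ce in([-.12,s*0,.30],[-.08,0,.258],[-.014,0,.258],[-.014,0,.204]):
    pp,e=tcp_for([HK[k][0]+ce[0],HK[k][1],ce[2]],np.radians(s),ps,off); q=planner.inverse_kinematics(pp,e); print(k,s,ps,ce,pp.round(3),None if q is None else np.round(q,2))
E
```

```text
bin w 0.02988519846181328 [0.57150638 0.4682227  0.25076617]
cage1 (array([ 0.4911, -0.1033]), np.float64(0.0622), 2303) [ 0.49193868 -0.10340063  0.01762256] [0.13850081 0.13748494 0.01119962]
66.8
r 70 0.7 [-0.12, 0, 0.3] [ 0.544 -0.081  0.239] [-1.02 -0.15  2.19  1.19  1.54 -2.07]
r 70 0.7 [-0.08, 0, 0.258] [ 0.584 -0.081  0.197] [-0.94  0.01  2.13  1.24  1.44 -2.14]
r 70 0.7 [-0.014, 0, 0.258] [ 0.65  -0.081  0.197] [-0.83  0.14  2.    1.29  1.35 -2.1 ]
r 70 0.7 [-0.014, 0, 0.204] [ 0.65  -0.081  0.143] [-0.83  0.25  2.    1.32  1.33 -2.21]
l 65 -0.7 [-0.12, 0, 0.3] [0.535 0.111 0.24 ] [ 0.81 -0.16  2.13 -1.19  1.35  1.92]
l 65 -0.7 [-0.08, 0, 0.258] [0.575 0.111 0.198] [ 0.75 -0.01  2.08 -1.23  1.26  1.99]
l 65 -0.7 [-0.014, 0, 0.258] [0.641 0.111 0.198] [ 0.66  0.11  1.96 -1.27  1.19  1.96]
l 65 -0.7 [-0.014, 0, 0.204] [0.641 0.111 0.144] [ 0.66  0.21  1.96 -1.31  1.16  2.07]
l 70 -0.9 [-0.12, 0, 0.3] [0.541 0.11  0.239] [ 0.82  0.11  1.93 -1.19  1.54  2.07]
l 70 -0.9 [-0.08, 0, 0.258] [0.581 0.11  0.197] [ 0.76  0.25  1.87 -1.22  1.47  2.12]
l 70 -0.9 [-0.014, 0, 0.258] [0.647 0.11  0.197] [ 0.68  0.35  1.74 -1.26  1.41  2.07]
l 70 -0.9 [-0.014, 0, 0.204] [0.647 0.11  0.143] [ 0.68  0.45  1.74 -1.27  1.38  2.16]
```

View pics/b3.png

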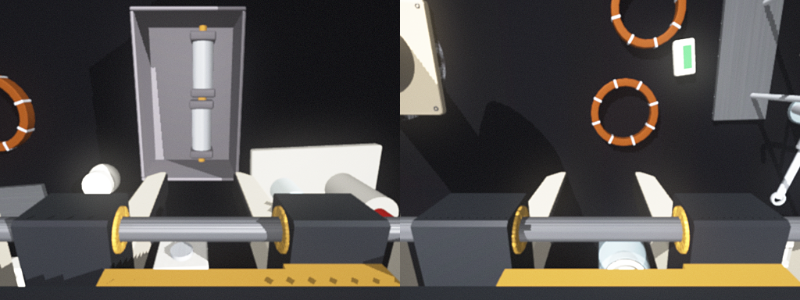

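Both cartridges are in the bin at (202,65) and (202,130) in the left half. Cage 1 is measured at (0.491,-0.103). Now I'll grasp it and bring it to the pre-hang pose.

```bash
cat >> h.py <<'E'
def grab_cage(cx,cy,psi):
    gx,gy=np.array([cx,cy])-.0625*np.array([np.cos(psi),np.sin(psi)])
    jaws.move_gripper(.05,40); down(gx,gy,.12,psi); down(gx,gy,.003,psi,.08); r.hold(.3); print("z",r.state()["eef_pos"],gx,gy)
    jaws.move_gripper(0,40); r.hold(.3); print("w",r.state()["grip_width"])
    down(gx,gy,.06,psi,.05); down(gx,gy,.28,psi,.12); print("w",r.state()["grip_width"])
def pose(k,dx,z,th,psi,v=None):
    off=np.array([.0625,0,-.007]); t=np.radians(th)
    p,e=tcp_for([HK[k][0]+dx,HK[k][1]-.055*np.cos(t)*np.sin(psi),z],t,psi,off)
    (r.movel(p,e,v) if v else r.reach(p,e))
E
python3 - <<'E'
from h import *
grab_cage(.4912,-.1033,.7)
pose("r",-.12,.30,70,.7); r.hold(.3)
pose("r",-.08,.26,70,.7,.1); r.hold(.3)
print(r.state()["grip_width"],r.state()["t"])
im,_,_=look("scene"); im2,_,_=look("side"); 
a=cv2.resize(im[120:300,150:350],(440,396)); b=cv2.resize(im2[80:280,130:350],(440,400))[:396]
cv2.imwrite("pics/h1.png",np.hstack([a,b])[:, :800+80][:, :800] if 0 else cv2.resize(np.hstack([a,b]),(800,360)))
E
```

```text
z [ 0.44354188 -0.1436375   0.00320528] 0.4433973632947195 -0.1435636054523557
w 0.0004311968684426859
w 0.0006467160823391915
0.00047200316869881737 76.65
```

View pics/h1.png

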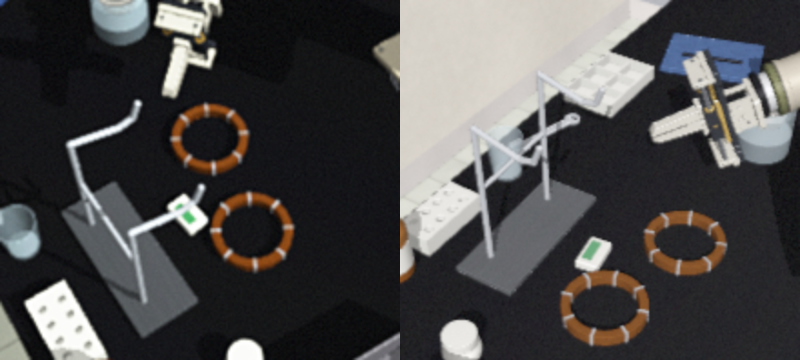

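The jaws closed on nothing: cage 1 is still flat at (210,138) in the left half. The cartridge grip widths and the missed touch on the stopper top both suggest the finger contact ends well above the nominal TCP. I'll measure where the fingers really meet the bench, straddling the rim.

```bash
cat >> h.py <<'E'
def see_cage(x,y,cx,cy,save=None):
    settle_to(x,y,.32,0); im,d,c=look("wrist",save); w=cloud(d,c)
    p=w[(w[...,2]>.012)&(w[...,2]<.032)&(np.hypot(w[...,0]-cx,w[...,1]-cy)<.1)]
    o=circ(p); print("cage",o,p.max(0)-p.min(0)); return o[0]
E
python3 - <<'E'
from h import *
pose("r",-.12,.30,70,.7); jaws.move_gripper(.05,40)
cx,cy=see_cage(.44,-.12,.491,-.103)
psi=.7; gx,gy=np.array([cx,cy])-.0625*np.array([np.cos(psi),np.sin(psi)])
down(gx,gy,.12,psi); down(gx,gy,.01,psi,.08); r.hold(.4); f0=r.state()["force"]
z=.008
while z>-.025:
    r.movel([gx,gy,z],[PI,0,psi],.02); r.hold(.1); s=r.state(); df=s["force"]-f0
    print(round(z,3),s["eef_pos"][2].round(4),df.round(1))
    if abs(df[2])>5: break
    z-=.002
E
```

```text
cage (array([ 0.4912, -0.1032]), np.float64(0.0622), 2326) [0.13956703 0.13880314 0.01066606]
0.008 0.0079 [ 0.6  0.5 -0.3]
0.006 0.006 [-0.1 -0.  -1. ]
0.004 0.004 [ 0.5  1.2 -0.1]
0.002 0.002 [ 1.  -0.1 -1.2]
0.0 -0.0001 [ 1.1  0.1 -0.4]
-0.002 -0.002 [-0.1 -0.  -0.2]
-0.004 -0.004 [ 1.3 -0.2 -0.2]
-0.006 -0.006 [ 0.1 -0.4 -0.3]
-0.008 -0.008 [ 0.1 -0.6 -0.4]
-0.01 -0.01 [-0.4 -0.3 -0.2]
-0.012 -0.012 [ 0.  -0.7 -0. ]
-0.014 -0.0141 [ 0.5 -0.8 -0.2]
-0.016 -0.0161 [ 0.6 -0.1 -0.6]
-0.018 -0.018 [-0.1 -0.  -0.3]
-0.02 -0.02 [ 0.6  0.6 -0.1]
-0.022 -0.0215 [-0.4  0.4  4.1]
-0.024 -0.0216 [-10.8   4.7  30. ]
```

The fingers touch the bench at a reported TCP z of −0.0215, so the real fingertips sit about 21.5 mm behind the stated TCP. I'll use that offset and regrasp.

```bash
sed -i 's/down(gx,gy,.003,psi,.08)/down(gx,gy,.01,psi,.1); down(gx,gy,-.0185,psi,.04)/; s/off=np.array(\[.0625,0,-.007\])/off=np.array([.0625,0,-.0285])/' h.py
python3 - <<'E'
from h import *
p=r.state()["eef_pos"]; r.movel([p[0],p[1],-.0185],[PI,0,.7],.02); r.hold(.3); print(r.state()["eef_pos"],r.state()["force"])
jaws.move_gripper(0,40); r.hold(.3); print("w",r.state()["grip_width"])
p=r.state()["eef_pos"]; down(p[0],p[1],.05,.7,.05); down(p[0],p[1],.26,.7,.12); print("w",r.state()["grip_width"])
for ps,th in((.7,70),(.7,75)):
  for dx,z in((-.12,.3),(-.08,.26),(-.014,.26),(-.014,.204)):
    t=np.radians(th); q,e=tcp_for([HK["r"][0]+dx,HK["r"][1]-.055*np.cos(t)*np.sin(ps),z],t,ps,np.array([.0625,0,-.0285])); q=planner.inverse_kinematics(q,e); print(th,dx,None if q is None else np.round(q,2))
E
```

```text
[ 0.44376675 -0.14366831 -0.01872859] [ 0.62041513 -0.94405563 -0.61729351]
w 0.01342798932142729
w 0.013200735050391224
70 -0.12 [-0.99 -0.11  2.17  1.21  1.51 -2.08]
70 -0.08 [-0.92  0.05  2.11  1.25  1.41 -2.14]
70 -0.014 [-0.81  0.17  1.97  1.31  1.33 -2.11]
70 -0.014 [-0.81  0.29  1.97  1.33  1.3  -2.22]
75 -0.12 [-1.   -0.04  2.19  1.28  1.53 -2.15]
75 -0.08 [-0.92  0.12  2.11  1.33  1.45 -2.23]
75 -0.014 [-0.81  0.23  1.98  1.39  1.37 -2.19]
75 -0.014 [-0.81  0.36  1.96  1.42  1.35 -2.3 ]
```

```bash
cat >> h.py <<'E'
def ringpts(k):
    for n in("scene","side"):
        im,d,c=look(n); w=cloud(d,c); hsv=cv2.cvtColor(im,cv2.COLOR_BGR2HSV)
        m=(hsv[...,0]<20)&(hsv[...,1]>120)&(hsv[...,2]>50)&(w[...,2]>.06)&(np.hypot(w[...,0]-HK[k][0],w[...,1]-HK[k][1])<.2)
        p=w[m]; 
        if len(p)>20:
            n_=np.linalg.svd(p-p.mean(0),full_matrices=False)[2][2]; print(n,len(p),"c",((p.min(0)+p.max(0))/2).round(3),"lo",p.min(0).round(3),"hi",p.max(0).round(3),"n",n_.round(2))
        yield im
def pair(ims,name):
    a=cv2.resize(ims[0][110:310,150:350],(400,400)); b=cv2.resize(ims[1][80:280,130:330],(400,400)); cv2.imwrite(f"pics/{name}.png",np.hstack([a,b]))
E
python3 - <<'E'
from h import *
pose("r",-.12,.30,70,.7); r.hold(.3)
pose("r",-.08,.26,70,.7,.1); r.hold(.3)
print(r.state()["grip_width"],r.state()["t"],r.state()["eef_pos"])
pair(list(ringpts("r")),"h2")
E
```

```text
0.013544794583654964 96.1333 [ 0.59911146 -0.08042192  0.19194176]
scene 374 c [ 0.57  -0.091  0.265] lo [ 0.496 -0.16   0.198] hi [ 0.644 -0.022  0.332] n [ 0.7   0.61 -0.37]
side 292 c [ 0.57  -0.096  0.272] lo [ 0.519 -0.173  0.214] hi [ 0.622 -0.019  0.33 ] n [-0.75 -0.53  0.39]
```

View pics/h2.png

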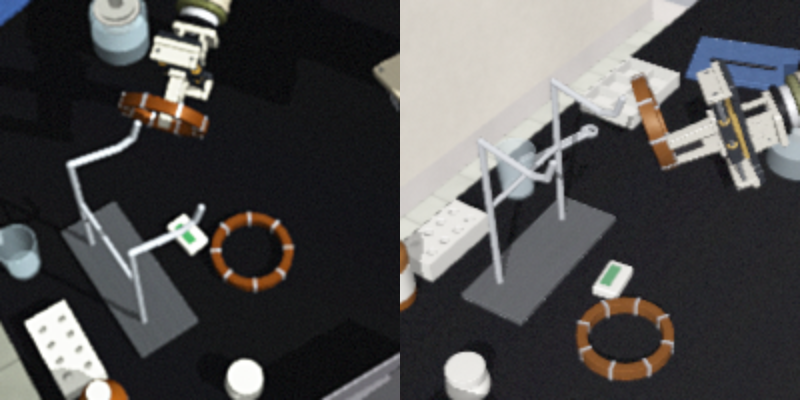

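Cage 1 is held tilted in front of the right hook tip, at (165,115) left and (652,120) right, with the axis as planned. I'll pass it over the tip and lower it with a force watch.

```bash
cat >> h.py <<'E'
def hang(k,th,psi):
    f0=r.state()["force"]
    for dx in np.arange(-.075,-.013,.01):
        pose(k,dx,.26,th,psi,.05); df=r.state()["force"]-f0
        if np.linalg.norm(df)>8: print("contact going in",dx,df); return False
    pose(k,-.014,.26,th,psi,.05); r.hold(.3); f0=r.state()["force"]; z=.25
    while z>.196:
        pose(k,-.014,z,th,psi,.04); df=r.state()["force"]-f0
        if np.linalg.norm(df)>6: break
        z-=.002
    print("lowered",z,df,r.state()["grip_width"]); return True
E
python3 - <<'E'
from h import *
print(hang("r",70,.7)); pair(list(ringpts("r")),"h3"); print(r.state()["t"])
E
```

```text
lowered 0.20799999999999996 [ 0.89910137 -0.55902466  6.25043354] 0.013520471476219303
True
scene 290 c [ 0.658 -0.075  0.214] lo [ 0.608 -0.128  0.146] hi [ 0.708 -0.022  0.282] n [ 0.71  0.63 -0.3 ]
side 289 c [ 0.647 -0.077  0.22 ] lo [ 0.603 -0.135  0.16 ] hi [ 0.692 -0.019  0.28 ] n [-0.74 -0.57  0.35]
104.8833
```

View pics/h3.png

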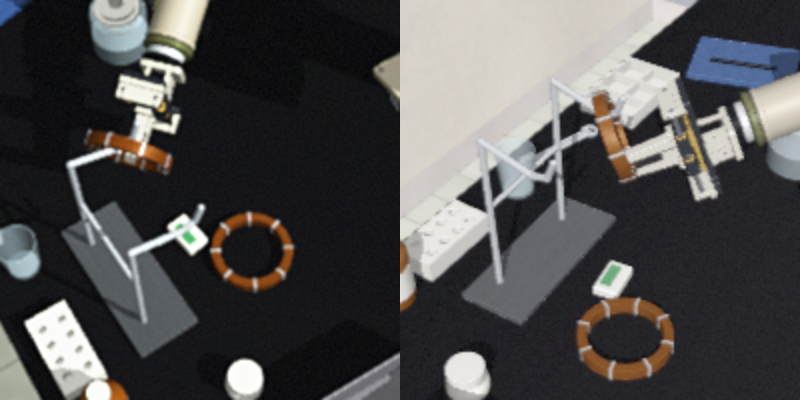

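The ring touched the bar at the predicted height, so the hook is through the hoop. I'll release, back off and check.

```bash
cat >> h.py <<'E'
def let_go(back=.13):
    jaws.move_gripper(.045,20); r.hold(.3); s=r.state(); R=Ro.from_euler("xyz",s["eef_rot"]).as_matrix()
    r.movel(s["eef_pos"]-R[:,2]*back,None,.08); r.hold(.3)
E
python3 - <<'E'
from h import *
let_go(); 
pair(list(ringpts("r")),"h4"); print(r.state()["t"],r.state()["eef_pos"],r.state()["joints"].round(2))
E
```

```text
scene 385 c [ 0.659 -0.066  0.21 ] lo [ 0.629 -0.128  0.141] hi [ 0.689 -0.004  0.279] n [-0.94 -0.3   0.15]
side 479 c [ 0.653 -0.069  0.208] lo [ 0.624 -0.136  0.14 ] hi [ 0.682 -0.002  0.277] n [-0.94 -0.3   0.17]
108.075 [ 0.57173016 -0.15872945  0.18401219] [-1.06  0.18  1.99  1.18  1.52 -2.19]
```

View pics/h4.png

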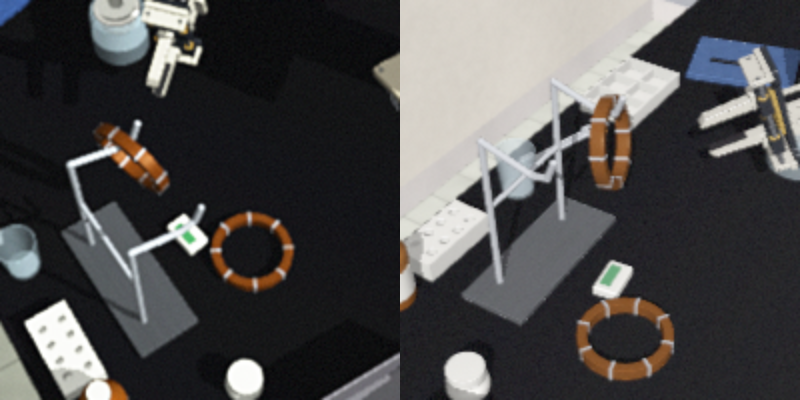

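Cage 1 hangs on the right hook, with its centre about (0.658,-0.067,0.207). Now cage 2.

```bash
python3 - <<'E'
from h import *
down(.42,-.12,.36,.3); 
cx,cy=see_cage(.46,.08,.53,.092)
for th,ps in((65,-.8),(65,-.9),(70,-.9)):
  for dx,z in((-.12,.3),(-.08,.26),(-.014,.26),(-.014,.198)):
    t=np.radians(th); q,e=tcp_for([HK["l"][0]+dx,HK["l"][1]-.055*np.cos(t)*np.sin(ps),z],t,ps,np.array([.0625,0,-.0285])); q=planner.inverse_kinematics(q,e); print(th,ps,dx,None if q is None else np.round(q,2))
grab_cage(cx,cy,-.9); print(r.state()["t"],r.state()["joints"].round(2))
E
```

```text
cage (array([0.5343, 0.0885]), np.float64(0.0648), 2518) [0.15321367 0.15078794 0.01075995]
65 -0.8 -0.12 [ 0.79 -0.    2.   -1.16  1.41  1.97]
65 -0.8 -0.08 [ 0.74  0.13  1.95 -1.2   1.34  2.03]
65 -0.8 -0.014 [ 0.66  0.25  1.82 -1.23  1.28  1.99]
65 -0.8 -0.014 [ 0.66  0.36  1.82 -1.26  1.24  2.1 ]
65 -0.9 -0.12 [ 0.79  0.1   1.9  -1.13  1.49  2.01]
65 -0.9 -0.08 [ 0.74  0.22  1.84 -1.15  1.42  2.05]
65 -0.9 -0.014 [ 0.66  0.33  1.71 -1.18  1.37  2.  ]
65 -0.9 -0.014 [ 0.66  0.44  1.71 -1.2   1.33  2.1 ]
70 -0.9 -0.12 [ 0.8   0.14  1.92 -1.2   1.52  2.07]
70 -0.9 -0.08 [ 0.75  0.28  1.85 -1.23  1.45  2.12]
70 -0.9 -0.014 [ 0.67  0.38  1.72 -1.27  1.4   2.07]
70 -0.9 -0.014 [ 0.67  0.49  1.71 -1.29  1.37  2.17]
z [ 0.49566265  0.13748816 -0.01825163] 0.49544937698308344 0.1374579318517177
w 0.013493313855963222
w 0.013180840253510984
119.0 [ 0.17 -0.12  1.59  0.    1.67  1.07]
```

```bash
python3 - <<'E'
from h import *
pose("l",-.12,.30,67,-.9); r.hold(.3)
pose("l",-.08,.26,67,-.9,.1); r.hold(.3)
print(r.state()["grip_width"],r.state()["eef_pos"]); list(ringpts("l"))
print(hang("l",67,-.9)); pair(list(ringpts("l")),"h5"); print(r.state()["t"])
E
```

```text
0.013197631475087603 [0.59109311 0.11416959 0.19179012]
scene 910 c [0.678 0.065 0.203] lo [ 0.505 -0.101  0.075] hi [0.85  0.231 0.331] n [-0.91 -0.14 -0.38]
side 1005 c [0.673 0.054 0.203] lo [ 0.498 -0.101  0.076] hi [0.849 0.208 0.33 ] n [-0.64  0.06 -0.77]
lowered 0.21199999999999997 [ 0.61399911 -3.88409746  6.11372781] 0.013478584094265725
True
scene 893 c [0.711 0.068 0.181] lo [ 0.572 -0.1    0.072] hi [0.85  0.236 0.289] n [-0.94  0.14  0.31]
side 987 c [0.706 0.056 0.181] lo [ 0.562 -0.099  0.079] hi [0.849 0.21  0.283] n [ 0.79 -0.23  0.57]
129.6333
```

View pics/h5.png

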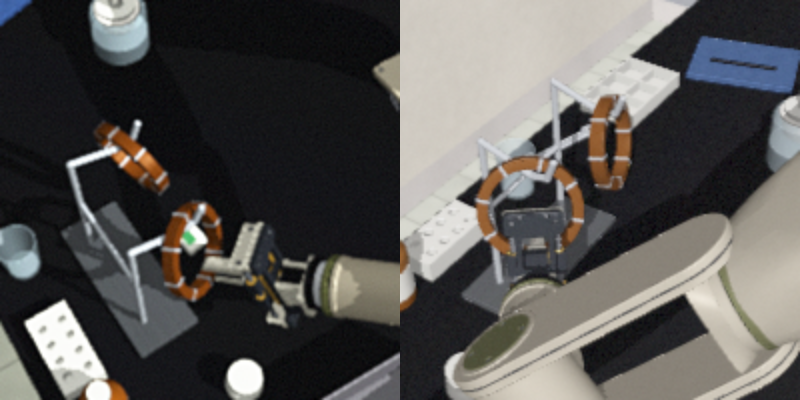

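The hook bar passes through the hoop in both views. I'll release and back off.

```bash
python3 - <<'E'
from h import *
let_go(); p=r.state()["eef_pos"]; r.movel([p[0]-.06,p[1]+.02,p[2]+.12],None,.1)
down(.40,-.0,.38,0); r.hold(1); 
pair(list(ringpts("l")),"h6")
for n in("scene","side"):
    im,d,c=look(n,n+"_end"); w=cloud(d,c); hsv=cv2.cvtColor(im,cv2.COLOR_BGR2HSV)
    for k in "lr":
        m=(hsv[...,0]<20)&(hsv[...,1]>120)&(hsv[...,2]>50)&(w[...,2]>.06)&(np.hypot(w[...,0]-HK[k][0],w[...,1]-HK[k][1])<.085)
        q=w[m]; print(n,k,len(q),((q.min(0)+q.max(0))/2).round(3)-[*HK[k],.25],"lo",q.min(0).round(3),"hi",q.max(0).round(3))
    X,Y,H=np.moveaxis(w,-1,0)
    m=(H>.14)&(H<.17)&(np.hypot(X-.4935,Y+.434)<.05); q=w[m]; print("stopper",((q.min(0)+q.max(0))/2).round(4),len(q))
im,d,c=look("wrist")
print(r.state()["t"])
E
```

```text
scene 628 c [0.739 0.051 0.175] lo [ 0.628 -0.1    0.071] hi [0.85  0.203 0.278] n [-0.97  0.15 -0.19]
side 1141 c [0.738 0.053 0.177] lo [ 0.626 -0.101  0.078] hi [0.85  0.208 0.277] n [-0.92  0.21 -0.32]
scene l 313 [-0.004   0.0045 -0.039 ] lo [0.65  0.04  0.144] hi [0.683 0.166 0.279]
scene r 377 [-0.016   0.0045 -0.041 ] lo [ 0.629 -0.128  0.139] hi [ 0.689 -0.006  0.279]
stopper [ 0.4947 -0.4377  0.1504] 49
side l 736 [-0.01    0.0005 -0.043 ] lo [0.638 0.03  0.139] hi [0.682 0.168 0.275]
side r 484 [-0.022   0.0035 -0.04  ] lo [ 0.624 -0.133  0.141] hi [ 0.681 -0.003  0.278]
stopper [ 0.4902 -0.4356  0.1485] 43
137.2833
```

View pics/h6.png

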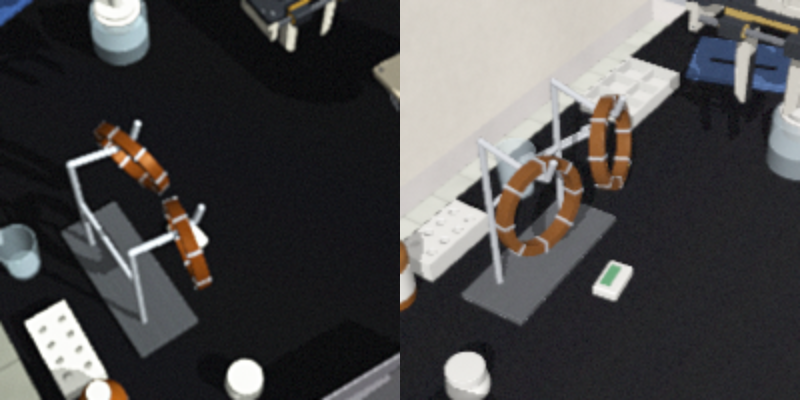

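View pics/scene_end.png

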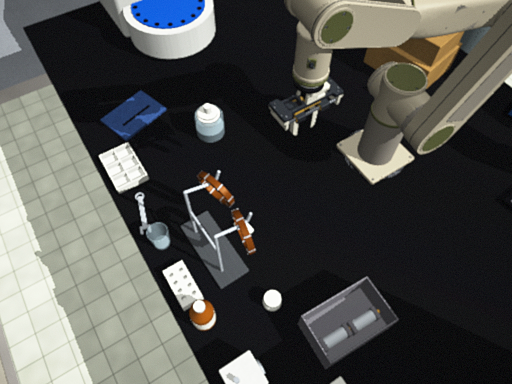

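Both cages hang 40–43 mm below the troughs and within 22 mm sideways. Both cartridges are in the bin at (335,338) and (365,320), the stopper is in the jar at (209,115), the tin and timer look unmoved, and the bench holds no other cartridge. Handing in.

```bash
python3 -c "
from h import *
print(r.state()['t']); r.hand_in()"
```

```text
137.2833
the job is handed in; nothing more can be done
```

I handed the job in at 137 s with the whole bench cleared; no verdict was reported. The stopper went into the jar first. Then both cartridges went into the bin (only two were on the bench), and each cage went on its own hook. The gripper is empty and clear of everything.

**Last checks:**
- **Cages:** the centres measured 39–43 mm below the troughs, against the allowed 35–65 mm, so both are near the upper end of that range. They sat up to 22 mm off sideways (allowed 35 mm) and hung nearly vertical.
- **Stopper:** its top is at about 0.149–0.151 m, which puts it fully home, and it is within a few millimetres of the jar's axis. At close range the wrist camera put it within about 1 mm.
- **Cartridges and bystanders:** both cartridges lie in the bin below its rim. The tin and timer look unmoved.

**What went wrong or disagreed:**
- **First grasps:** the second cartridge slipped out on the first lift and dropped back on the bench. The first grasp on cage 1 closed on nothing. I repeated both successfully.
- **Tool length:** the fingertips end about 21.5 mm short of the stated TCP, found by touching the bench. I corrected for this when gripping and hanging the cages.
- **Stopper push:** a planned push on the seated stopper made no contact, because I only worked out this offset later. I judged it home from the cameras instead.

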